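# Free the stuck absorber canister and hang it on the weighing balance

## Robot

A 7-joint arm with a two-finger parallel gripper is mounted at the origin on the work surface. World frame = base frame: x ahead of the robot, y to its left, z up, the work surface at z = 0. Lengths are in m, angles in rad, forces in N, time in s.
With the tool pointing down it reaches from about 0.425 to 1.025 m from the base axis. Payload 3.6 kg.
Tool frame: the origin (TCP) lies at the very end of the fingers, on their centre line; the grasp point (between the pads) lies 19 mm behind it (ctrl.hold_point_z is the distance from the TCP to the grasp point, in m); z points along the fingers, y is the line along which they close (so a half turn about z gives the same grasp; the last joint's range is limited). The gripper opens to 85 mm and grips with 20 to 120 N. Pads are 22 mm wide; open, the fingers measure 114 mm over their backs; the gripper's body (76 mm by 85 mm) begins 54 mm behind the grasp point. The pads swing forward as they close: fully open they stand 13 mm farther back than shut.
Start: joints at [-1.389, 0.591, 0.048, 1.609, -0.033, 0.943, -0.034], TCP at [0.197, 0.698, 0.231] pointing down, gripper open.
Joint ranges: [-2.69, 2.69], [-0.47, 2.24], [-1.27, 1.36], [0.19, 2.51], [-1.53, 4.68], [0.08, 2.07], [-3.09, 3.09]. Speed limits (rad/s): [2.57, 2.57, 3.14, 3.14, 3.14, 3.14, 3.14].

## Interface

Orientations are given as [roll, pitch, yaw] about the fixed x, y, z axes, in that order (R = Rz(yaw) Ry(pitch) Rx(roll)).
In Python, from station import ctrl gives the robot as it stands.
- The arm moves only by the tool apply_moves, never from a script. Its argument "steps" is a list of rows, each a list of 3 entries, a list of its own where there are three numbers: the turn, a rotation vector about the world's x, y, z in degrees, then the shift along the world's x, y, z in cm, then the gripper command: -1 is shut, 1 is fully open, values between are in proportion. In form: [[[wx, wy, wz], [x, y, z], jaw], ...]. A call has 1 to 5 rows; each row shifts and turns the commanded pose from where the row before left it; what a row does not reach is not made up. A row lasts 1/10 s, in which the tool goes at most 50 mm and 8.59 degrees, less where a joint would pass 70% of its speed; a pose out of reach is approached as far as the arm can. A call with a gripper value outside its range is refused whole. The fingers move at their own pace and stop on an object; "grip_force" is the grip in N (left out, the last holds). Time passes only in rows, so rows that do not move let the fingers close. It gives the time, the measured TCP pose, the force, the opening and the grip force at its end, in the units of the state.
- ctrl.read_state(): the state, without advancing time (a new reading comes with each control period).
- ctrl.grab_frame(name): name is "side" or "top" or "wrist"; returns (picture, depth): 480x640x3 uint8, blue, green, red; 480x640 float32, m along the optical axis (not along the pixel's ray), 0 where there is no reading.
- ctrl.get_calibration(name): a dict with "fx", "fy", "cx", "cy" (pixels), "view" (4x4, takes a point from world to camera coordinates); the wrist camera has in their place "T_tool_cam" (4x4, takes a point from camera to tool coordinates, whose origin is the TCP and whose axes are the flange's). Camera axes: x right, y up, looking along -z (the intrinsics and any distortion apply to the point x, -y, -z); pixel columns grow to the right and rows downward; lengths in m; the calibration is good to about 2 mm. A picture is of the moment at which its call begins: read the wrist's pose just before it. get_calibration takes no time and is no camera call.
- ctrl.close_job(): hands the job in; it is judged then, once.
The state is a dict: "t": time; "q": joint angles; "joint_vel": joint speeds; "joint_efforts": joint torques, N m; "position": TCP position; "orientation": TCP orientation; "contact_force": force on the tool from outside, world axes, zero at the start; "torque": the same for the moment, N m; "grip_width": opening from 0.0 (shut) to 1.0 (fully open); "finger_force": force on a finger pad.
Only numpy, scipy, OpenCV 4.12 (cv2) and the standard library are available. Lean on these libraries where they do the work, as an engineer would, in place of code of your own. Each camera call takes 0.05 s, during which the arm holds its last target. There are 200 camera calls.

## Task

The orange-handled absorber canister is stuck in its blue rubber-jawed seat. Work it loose by twisting it to and fro, no more than about 30 degrees either way, while easing it upward (a straight pull only drags the sprung seat up, which must not happen by more than a centimetre), and keep it upright. Hang it by its metal flange on the two-pronged fork of the spring balance and, still gripping it, tug it gently down until the pointer stands in the green band but not in the red, hold it there a moment, then let it hang by itself, without disturbing the other things on the table.

Things in the scene. Friction and masses are not known exactly. Their poses are not given: they have to be found in the camera images.
- canister_grip (a point): Centre of the orange grip bar atop the absorber canister (white upright cylinder with orange bands, about 360 g). Bar: 46 mm along its x, 26 mm along its y (grip across these, from above), 40 mm tall, this point at mid-height; z runs up the canister's axis.
- canister_flange (a point): Centre of the underside of the canister's round metal flange (52 mm diameter, 6 mm thick, right under the bar), 26 mm below canister_grip, same axes. Below it a white neck, 18 mm diameter, 40 mm long.
- canister: The canister; origin at the centre of its body's bottom, 146 mm below canister_grip, same axes. Body 60 mm diameter, 80 mm tall; below the origin a metal spigot, 28 mm diameter, 24 mm long, sits in the seat.
- seat_mouth (a point): Centre of the top of the blue seat head (110 mm square, 60 mm above the table), where the canister's body stands; x parallel to the bar's x at the start. Four rubber jaws in its hole hold the spigot with about 25 N against a straight pull, far less while it turns: some 4 mm of rise per 0.8 rad sweep (0.4 rad either side) works. Out when the canister has risen 24 mm from it.
- seat_head (a joint): How far the seat head is dragged up from its grey base against its spring (1500 N/m plus 4 N weight), m; 0 at rest, end stop at 0.020. Over 0.010 is too much.
- fork_seat (a point): Middle of the balance's fork at the height of the prong tops: the flange's underside centre belongs here. 220 mm above the table unloaded; sinks with the fork. x points from the fork's open end (roughly facing the robot) to the column, y across the prongs, z up. Prongs: yellow, 8 mm thick, along x at y = +-19 mm, 30 mm free between.
- fork_mouth (a point): On the fork, at its open end, level with the prong tops, 36 mm from fork_seat along -x, same axes. Here the prong tips turn up 10 mm. Enter along +x, neck between the prongs, flange 14 to 22 mm above the prong tops; lower it behind the tips. A crossbar 36 mm beyond fork_seat, 9 mm above the prongs, is the rear stop.
- balance: The spring balance, fixed; origin on the table under the middle of the fork, axes as fork_seat. White base plate 12 mm thick; aluminium column at x = 110 to 140 mm, 237 mm tall; the fork's grey yoke begins at x = 60 mm.
- balance_fork (a joint): How far the fork has sunk, m, down positive; spring 500 N/m, 0 unloaded, end stop 0.040. The hanging canister alone sinks it about 7 mm (5.5 to 9). Black pointers on both sides of the column show it: white band 0 to 0.018, green band 0.018 to 0.032, red band beyond.
- spare_canister: Bystander: green spare canister with a grey grip bar, no spigot, 60 mm diameter, 166 mm tall, standing; origin at its underside.
- amber_bottle: Bystander: amber bottle, 56 mm diameter, 130 mm tall; origin at its underside.
- handheld: Bystander: yellow handheld monitor lying flat, 150 x 75 x 30 mm; origin at its underside.
- steel_bowl: Bystander: steel bowl, 120 mm diameter, 45 mm tall; origin at its underside.
- carton: Bystander: white carton, 70 x 60 x 55 mm; origin at its underside.
- spray_can: Bystander: white and blue can, 48 mm diameter, 120 mm tall; origin at its underside.
- screwdriver: Bystander: red-handled screwdriver lying on the table; origin at its underside.

How it is judged:
On the way, in this order (a step that is already met when the one before it is completed fails the run):
1. the canister is twisted at least 7 degrees while its spigot is still at least half-way in the seat (angle between the x axis of canister_grip and the x axis of seat_mouth, either way round above 0.12 rad and z of canister_flange in the frame of seat_mouth below 0.132 m), for 0.04 s.
2. the canister is drawn clear of the seat (z of canister_flange in the frame of seat_mouth above 0.146 m), for 0.1 s.
3. the flange sits on the fork behind the tips and, with the fingers on the canister, it is tugged down so that the pointer stands in the green band for a moment (x of canister_flange in the frame of fork_seat between -0.016 and 0.016 m and y of canister_flange in the frame of fork_seat between -0.011 and 0.011 m and z of canister_flange in the frame of fork_seat between -0.005 and 0.004 m and angle between canister_grip's own z axis and vertical below 0.15 rad and value of joint balance_fork between 0.018 and 0.032 m and contact force between the fingers and canister above 0.5 N), for 0.25 s.
At the end, for the whole second after the job is handed in: The canister hangs still and upright (8 deg) by its flange on the fork, centred within 16 mm along and 11 mm across it, flange no more than 4 mm above the prongs, fork sunk by the weight alone (3 to 13 mm), seat head back down (4 mm), all released (x of canister_flange in the frame of fork_seat between -0.016 and 0.016 m and y of canister_flange in the frame of fork_seat between -0.011 and 0.011 m and z of canister_flange in the frame of fork_seat between -0.005 and 0.004 m and angle between canister_grip's own z axis and vertical below 0.15 rad and value of joint balance_fork between 0.003 and 0.013 m and linear speed of canister below 0.03 m/s and value of joint seat_head below 0.004 m); the robot touches nothing.
It fails at once if the seat head is dragged up more than 10 mm (value of joint seat_head above 0.01 m).
It fails at once if the canister is twisted more than 43 degrees while still in the seat (angle between the x axis of canister_grip and the x axis of seat_mouth, either way round above 0.75 rad and z of canister_flange in the frame of seat_mouth below 0.14 m and horizontal distance between canister_flange and seat_mouth below 0.03 m).
It fails at once if the balance is pulled well into the red band (value of joint balance_fork above 0.035 m).
It fails at once if the canister is tipped more than 29 degrees (angle between canister_grip's own z axis and vertical above 0.5 rad).
It fails at once if a bystander is moved more than 30 mm (distance of any of spare_canister, amber_bottle, handheld, steel_bowl, carton, spray_can, screwdriver from where it was at the start of the episode above 0.03 m).
It also fails if it takes over 66 s, if anything falls off the work surface, if the arm or the gripper's body presses on something with over 40 N, if the wrist force passes 120 N, or if a joint passes its speed limit or range.

## Working session

There is one attempt and no reset: what is moved stays moved. The work goes in short steps, Python scripts to look and compute and a tool call to move; the robot and the scene stay as the last step left them, time stands still between calls to the robot, and variables do not carry over. Pictures are saved under pics/ and viewed, at most 10 in all, crops included, and the job is handed in when it is done.

Besides the shell and the picture viewer there is one more tool, called after ">>>" as a command line: name --argument value ..., lists and objects as JSON in quotes. apply_moves: Moves the arm, as the interface text tells. Its arguments: {"type":"object","properties":{"steps":{"type":"array","items":{"type":"array"}},"grip_force":{"type":"number"}},"required":["steps"]}

```bash
mkdir -p pics; cat > h.py <<'E'
import numpy as np,cv2
from station import ctrl
from scipy.spatial.transform import Rotation as R
def snap(n):
    s=ctrl.read_state(); im,d=ctrl.grab_frame(n); c=ctrl.get_calibration(n)
    if 'view' in c: M=np.linalg.inv(np.array(c['view']))
    else:
        T=np.eye(4);T[:3,:3]=R.from_euler('xyz',s['orientation']).as_matrix();T[:3,3]=s['position'];M=T@np.array(c['T_tool_cam'])
    return np.array(im),np.array(d),c,M
def cloud(d,c,M):
    v,u=np.mgrid[:d.shape[0],:d.shape[1]]
    P=np.stack([(u-c['cx'])/c['fx']*d,-(v-c['cy'])/c['fy']*d,-d],-1)
    return P@M[:3,:3].T+M[:3,3]
E
python3 - <<'E'
from h import *
s=ctrl.read_state();print({k:np.round(v,3) for k,v in s.items()})
ims=[]
for n in('side','top'):
    im,d,c,M=snap(n);np.savez(f'{n}.npz',im=im,d=d,M=M);ims.append(im)
    print(n,{k:v for k,v in c.items() if k!='view'},M.round(3).tolist())
    cv2.imwrite(f'pics/{n}.png',im)
E
```

```text
{'t': np.float64(0.0), 'q': array([-1.388,  0.592,  0.048,  1.61 , -0.033,  0.943, -0.034]), 'joint_vel': array([-0.   ,  0.001, -0.003, -0.001,  0.001,  0.   , -0.   ]), 'joint_efforts': array([ 0.0000e+00, -5.4869e+01,  1.5460e+00, -1.9811e+01,  9.0000e-03,
        9.0000e-03,  0.0000e+00]), 'position': array([0.197, 0.697, 0.23 ]), 'orientation': array([-3.139,  0.   ,  2.866]), 'contact_force': array([-0.518,  0.37 ,  0.793]), 'torque': array([-0.018,  0.005,  0.01 ]), 'finger_force': np.float64(0.0), 'grip_width': np.float64(0.996)}
side {'fx': 526.5014491035402, 'fy': 526.5014491035402, 'cx': 330.4678969635, 'cy': 235.7052651241117} [[0.974, 0.146, -0.173, 0.374], [-0.227, 0.645, -0.729, -0.931], [0.005, 0.75, 0.662, 1.001], [0.0, 0.0, 0.0, 1.0]]
top {'fx': 606.4654799279194, 'fy': 606.4654799279194, 'cx': 312.56550892238613, 'cy': 238.45105508295077} [[-0.012, 0.982, -0.19, 0.31], [-1.0, -0.009, 0.015, 0.026], [0.013, 0.19, 0.982, 1.629], [0.0, 0.0, 0.0, 1.0]]
```

View pics/top.png

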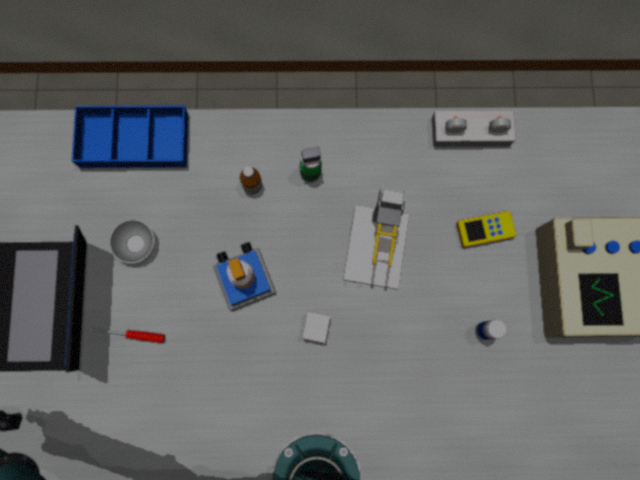

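View pics/side.png

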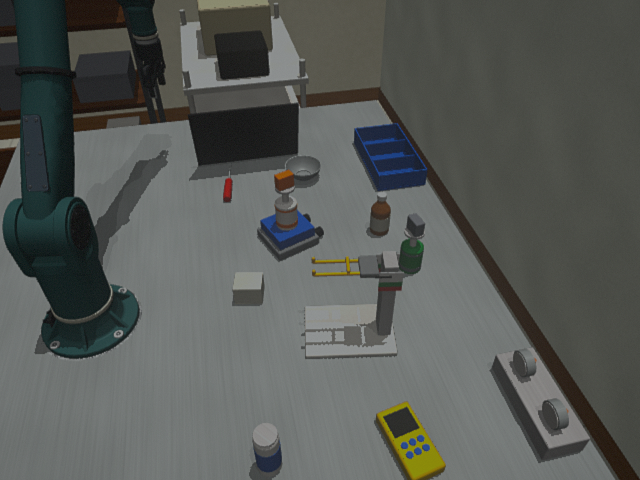

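The top view shows the orange bar at about (236,268) on the blue seat at (244,278), and the yellow fork at about (385,245) with its column at (390,205). The side view shows the bar at (285,180) and the prongs at (335,267).

```bash
python3 - <<'E'
from h import *
def rayplane(uv,c,M,z):
    p=np.c_[(uv[:,0]-c['cx'])/c['fx'],-(uv[:,1]-c['cy'])/c['fy'],-np.ones(len(uv))]@M[:3,:3].T
    return M[:3,3]+p*((z-M[2,3])/p[:,2])[:,None]
for n in('top','side'):
    f=np.load(n+'.npz');im,d,M=f['im'],f['d'],f['M'];c=ctrl.get_calibration(n);P=cloud(d,c,M)
    hsv=cv2.cvtColor(im,cv2.COLOR_BGR2HSV);H,S,V=[hsv[...,i] for i in range(3)]
    roi=np.zeros(H.shape,bool)
    def rep(name,m,zlo,zhi,zp):
        m=m&(P[...,2]>zlo)&(P[...,2]<zhi)
        k,l,st,_=cv2.connectedComponentsWithStats(m.astype(np.uint8))
        for i in range(1,k):
            if st[i,4]<12: continue
            q=P[l==i]; v,u=np.nonzero(l==i)
            r=rayplane(np.c_[u,v].astype(float),c,M,zp)[:,:2]
            (cc,wh,a)=cv2.minAreaRect((r*1000).astype(np.float32))
            print(n,name,st[i].tolist(),'cloud mean',q.mean(0).round(3),'z',np.percentile(q[:,2],[5,50,95]).round(3),'rect',np.round(cc,1),np.round(wh,1),round(a,1))
    ws=(P[...,0]>.3)&(P[...,0]<.9)&(P[...,1]<.5)&(P[...,1]>-.35)
    rep('orange top',(H>=5)&(H<=16)&(S>150)&ws,.215,.245,.226)
    rep('blue',(H>100)&(H<125)&(S>120)&ws,.052,.07,.06)
    rep('yellow',(H>=18)&(H<=32)&(S>120)&ws,.19,.25,.22)
    rep('col',(S<80)&ws,.228,.30,.237)
    for h in(.15,.08,.035): pass
    rep('bystander',ws,.235,.4,.24)
E
```

```text
top blue [127, 136, 58, 27, 183] cloud mean [0.842 0.402 0.059] z [0.053 0.059 0.066] rect [838.2 411.5] [ 64.1 162.7] 24.7
top blue [217, 251, 53, 54, 1092] cloud mean [0.507 0.18  0.06 ] z [0.054 0.059 0.065] rect [513.2 184.6] [111.2 109.2] 21.1
top yellow [373, 223, 24, 43, 276] cloud mean [ 0.572 -0.166  0.221] z [0.214 0.22  0.231] rect [ 567.  -164.8] [45.5 97.6] 79.9
top yellow [230, 260, 13, 18, 139] cloud mean [0.513 0.184 0.225] z [0.221 0.225 0.23 ] rect [513.4 184.6] [40.  19.4] 20.4
top col [381, 190, 24, 15, 276] cloud mean [ 0.678 -0.186  0.236] z [0.23  0.236 0.241] rect [ 677.2 -184.7] [54.8 33.1] 81.6
top bystander [382, 190, 22, 15, 177] cloud mean [ 0.678 -0.185  0.238] z [0.235 0.238 0.242] rect [ 677. -185.] [49.1 31.1] 79.7
side orange top [275, 170, 18, 11, 102] cloud mean [0.513 0.181 0.224] z [0.219 0.224 0.227] rect [512.2 177.2] [45.3 30.4] 19.1
side blue [366, 150, 35, 27, 108] cloud mean [0.848 0.389 0.057] z [0.053 0.058 0.061] rect [838.3 406.2] [ 67.  167.6] 24.2
side blue [261, 211, 53, 32, 627] cloud mean [0.51  0.168 0.059] z [0.055 0.059 0.063] rect [512.4 181. ] [111.  112.2] 20.9
side yellow [312, 256, 48, 20, 330] cloud mean [ 0.566 -0.169  0.22 ] z [0.215 0.218 0.228] rect [ 565.9 -165.3] [55.7 98.5] 79.6
side col [382, 251, 17, 20, 280] cloud mean [ 0.677 -0.19   0.235] z [0.23  0.236 0.238] rect [ 676.3 -192.3] [57.1 31. ] 78.4
side bystander [382, 251, 17, 17, 189] cloud mean [ 0.678 -0.188  0.237] z [0.235 0.236 0.239] rect [ 676.4 -191.1] [48.9 29.5] 79.3
```

>>> apply_moves --steps '[[[0,0,2.4],[1.0,-1.5,3.5],1],[[0,0,2.4],[2.1,-3.2,3],1],[[0,0,2.4],[2.2,-3.5,2.5],1],[[0,0,2.4],[2.2,-3.5,2],1],[[0,0,2.4],[2.2,-3.5,1],1]]' --grip_force 80

```text
t: 0.6
position: [0.2956, 0.5448, 0.3532]
orientation: [3.139, 0.001, 3.077]
contact_force: [0.7, 0.5, -0.7]
grip_width: 1.001
finger_force: 0.0
```

>>> apply_moves --steps '[[[0,0,2.4],[2.2,-3.6,0],1],[[0,0,2.4],[2.2,-3.6,0],1],[[0,0,2.4],[2.2,-3.6,0],1],[[0,0,2.4],[2.2,-3.6,0],1],[[0,0,2.4],[2.2,-3.6,0],1]]'

```text
t: 1.1
position: [0.4048, 0.3637, 0.351]
orientation: [-3.141, -0.0, -2.997]
contact_force: [0.5, 0.4, -0.3]
grip_width: 0.997
finger_force: 0.0
```

>>> apply_moves --steps '[[[0,0,2.4],[2.2,-3.6,0],1],[[0,0,2.4],[2.2,-3.6,0],1],[[0,0,2.4],[2.2,-3.6,0],1],[[0,0,2.4],[2.2,-3.6,0],1],[[0,0,2.4],[2.2,-3.0,0],1]]'

```text
t: 1.6
position: [0.5147, 0.1889, 0.351]
orientation: [-3.141, -0.001, -2.789]
contact_force: [0.5, 1.3, 0.4]
grip_width: 1.001
finger_force: 0.0
```

>>> apply_moves --steps '[[[0,0,0],[0,0,0],1],[[0,0,0],[0,0,0],1]]'

```text
t: 1.8
position: [0.5145, 0.1906, 0.3509]
orientation: [3.141, -0.001, -2.792]
contact_force: [0.0, 1.2, -0.8]
grip_width: 0.998
finger_force: 0.0
```

```bash
python3 - <<'E'
from h import *
im,d,c,M=snap('wrist');cv2.imwrite('pics/w1.png',im)
np.savez('w1.npz',im=im,d=d,M=M);print(M.round(3))
P=cloud(d,c,M);H,S,V=cv2.split(cv2.cvtColor(im,cv2.COLOR_BGR2HSV))
m=(H>=3)&(H<=18)&(S>130)&(P[...,2]>.218)&(P[...,2]<.236)
v,u=np.nonzero(m);q=P[m];print(m.sum(),u.mean(),v.mean(),q.mean(0),np.percentile(q[:,2],[5,50,95]))
print(cv2.minAreaRect((q[:,:2]*1000).astype(np.float32)))
m=(H>100)&(H<125)&(S>120)&(abs(P[...,2]-.06)<.008);q=P[m]
if m.any():print('blue',cv2.minAreaRect((q[:,:2]*1000).astype(np.float32)))
E
```

```text
[[-0.342 -0.907 -0.245  0.452]
 [ 0.94  -0.331 -0.089  0.167]
 [ 0.    -0.26   0.966  0.494]
 [ 0.     0.     0.     1.   ]]
1766 313.2168742921857 225.4620611551529 [0.51054951 0.18355626 0.22588067] [0.22406808 0.2260114  0.22725101]
((512.0606689453125, 183.74667358398438), (45.27682876586914, 25.359088897705078), 20.421911239624023)
blue ((506.4085388183594, 357.7464904785156), (486.5915222167969, 156.1293182373047), 89.80937194824219)
```

View pics/w1.png

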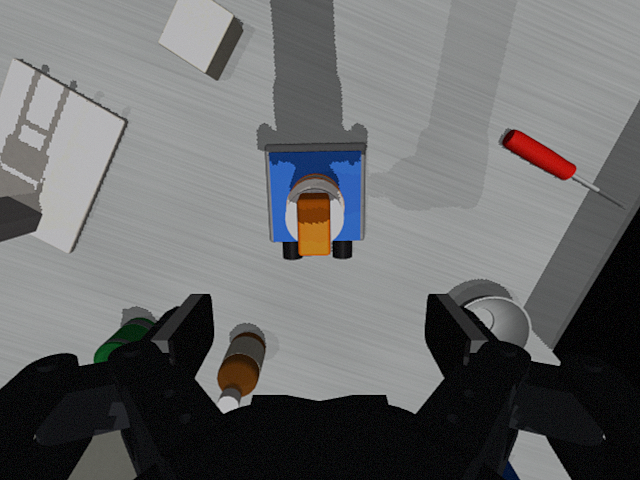

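The wrist view shows the bar at (313,225), squarely between the open fingers. Its measured size of 45×25 mm and top height of 0.226 match the given values. I'll centre on it and descend.

>>> apply_moves --steps '[[[0,0,0.4],[-0.25,-0.7,-3],1],[[0,0,0],[0,0,-4],1],[[0,0,0],[0,0,-4],1],[[0,0,0],[0,0,-3],1],[[0,0,0],[0,0,-2],1]]'

```text
t: 2.35
position: [0.5094, 0.1863, 0.1889]
orientation: [3.141, -0.004, -2.778]
contact_force: [0.4, 0.7, 0.6]
grip_width: 1.001
finger_force: 0.0
```

>>> apply_moves --steps '[[[0,0,0],[0,0,0],1],[[0,0,0],[0,0,0],1]]'

```text
t: 2.55
position: [0.5115, 0.186, 0.1914]
orientation: [3.141, -0.0, -2.78]
contact_force: [-0.0, -0.1, -0.3]
grip_width: 1.005
finger_force: 0.0
```

>>> apply_moves --steps '[[[0,0,0],[0.05,-0.2,0],1],[[0,0,0],[0,0,0],0],[[0,0,0],[0,0,0],-0.3],[[0,0,0],[0,0,0],-1],[[0,0,0],[0,0,0],-1]]' --grip_force 80

```text
t: 3.05
position: [0.5125, 0.1829, 0.1917]
orientation: [3.141, 0.001, -2.782]
contact_force: [-1.8, 5.4, 4.5]
grip_width: 0.334
finger_force: 3.6
```

>>> apply_moves --steps '[[[0,0,0],[0,0,0],-1],[[0,0,0],[0,0,0],-1],[[0,0,0],[0,0,0],-1]]'

```text
t: 3.35
position: [0.5124, 0.1838, 0.192]
orientation: [3.14, 0.001, -2.781]
contact_force: [-2.0, 0.6, 6.0]
grip_width: 0.293
finger_force: 79.6
```

Gripped: the opening is about 25 mm at 80 N. Next I'll twist to and fro while easing up.

>>> apply_moves --steps '[[[0,0,7.5],[0,0,0.03],-1],[[0,0,7.5],[0,0,0.06],-1],[[0,0,7.5],[0,0,0.06],-1],[[0,0,-7.5],[0,0,0.06],-1],[[0,0,-7.5],[0,0,0.06],-1]]'

```text
t: 3.85
position: [0.5119, 0.1824, 0.1926]
orientation: [3.142, -0.001, -2.654]
contact_force: [1.4, 1.4, -8.5]
grip_width: 0.296
finger_force: 79.0
```

>>> apply_moves --steps '[[[0,0,-7.5],[0,0,0.06],-1],[[0,0,-7.5],[0,0,0.06],-1],[[0,0,-7.5],[0,0,0.06],-1],[[0,0,-7.5],[0,0,0.06],-1],[[0,0,7.5],[0,0,0.04],-1]]'

```text
t: 4.35
position: [0.5111, 0.183, 0.1949]
orientation: [-3.141, -0.002, -3.045]
contact_force: [0.7, 2.5, -8.5]
grip_width: 0.294
finger_force: 78.9
```

>>> apply_moves --steps '[[[0,0,7.5],[0,0,0.06],-1],[[0,0,7.5],[0,0,0.06],-1],[[0,0,7.5],[0,0,0.06],-1],[[0,0,7.5],[0,0,0.06],-1],[[0,0,7.5],[0,0,0.06],-1]]'

```text
t: 4.85
position: [0.5116, 0.1826, 0.1978]
orientation: [3.14, -0.001, -2.386]
contact_force: [1.6, 2.3, -11.0]
grip_width: 0.293
finger_force: 78.9
```

>>> apply_moves --steps '[[[0,0,-7.5],[0,0,0.05],-1],[[0,0,-7.5],[0,0,0.06],-1],[[0,0,-7.5],[0,0,0.06],-1],[[0,0,-7.5],[0,0,0.06],-1],[[0,0,-7.5],[0,0,0.06],-1]]'

```text
t: 5.35
position: [0.5111, 0.1825, 0.2004]
orientation: [-3.14, -0.002, -3.047]
contact_force: [2.2, 1.4, -11.0]
grip_width: 0.294
finger_force: 79.1
```

>>> apply_moves --steps '[[[0,0,7.5],[0,0,0.05],-1],[[0,0,7.5],[0,0,0.06],-1],[[0,0,7.5],[0,0,0.06],-1],[[0,0,7.5],[0,0,0.06],-1],[[0,0,7.5],[0,0,0.06],-1]]'

```text
t: 5.85
position: [0.5115, 0.1825, 0.2033]
orientation: [3.14, -0.001, -2.386]
contact_force: [2.4, 1.9, -11.8]
grip_width: 0.294
finger_force: 79.2
```

>>> apply_moves --steps '[[[0,0,-7.5],[0,0,0.05],-1],[[0,0,-7.5],[0,0,0.06],-1],[[0,0,-7.5],[0,0,0.06],-1],[[0,0,-7.5],[0,0,0.06],-1],[[0,0,-7.5],[0,0,0.06],-1]]'

```text
t: 6.35
position: [0.511, 0.1826, 0.2061]
orientation: [-3.14, -0.002, -3.047]
contact_force: [2.1, 1.4, -13.2]
grip_width: 0.294
finger_force: 79.3
```

```bash
python3 - <<'E'
from h import *
for n in('side','wrist'):
    im,d,c,M=snap(n);P=cloud(d,c,M);H,S,V=cv2.split(cv2.cvtColor(im,cv2.COLOR_BGR2HSV))
    near=np.hypot(P[...,0]-.512,P[...,1]-.184)<.085
    m=(H>100)&(H<125)&(S>120)&near&(P[...,2]>.04)
    print(n,'blue z',m.sum(),np.percentile(P[m][:,2],[10,50,90]).round(4))
    if n=='side':
        m2=(H>=3)&(H<=18)&(S>130)&near; print(np.percentile(P[m2][:,2],[5,50,98]).round(3))
        cv2.imwrite('pics/s2.png',cv2.resize(im[120:280,220:360],None,fx=4,fy=3.7))
E
```

```text
side blue z 642 [0.0598 0.0624 0.0651]
[0.085 0.21  0.241]
wrist blue z 12499 [0.0626 0.0638 0.2934]
```

The canister has risen about 14 mm and the seat head is up about 3 mm. I'll do one sweep with less lift, then continue.

>>> apply_moves --steps '[[[0,0,7.5],[0,0,0.02],-1],[[0,0,7.5],[0,0,0.03],-1],[[0,0,7.5],[0,0,0.03],-1],[[0,0,7.5],[0,0,0.04],-1],[[0,0,7.5],[0,0,0.04],-1]]'

```text
t: 6.95
position: [0.5116, 0.1824, 0.2086]
orientation: [3.14, -0.001, -2.383]
contact_force: [1.8, 1.9, -12.2]
grip_width: 0.296
finger_force: 79.4
```

>>> apply_moves --steps '[[[0,0,-7.5],[0,0,0.05],-1],[[0,0,-7.5],[0,0,0.06],-1],[[0,0,-7.5],[0,0,0.06],-1],[[0,0,-7.5],[0,0,0.06],-1],[[0,0,-7.5],[0,0,0.06],-1]]'

```text
t: 7.45
position: [0.5112, 0.1825, 0.2114]
orientation: [-3.141, -0.002, -3.045]
contact_force: [1.9, 1.2, -12.2]
grip_width: 0.292
finger_force: 79.4
```

>>> apply_moves --steps '[[[0,0,7.5],[0,0,0.05],-1],[[0,0,7.5],[0,0,0.06],-1],[[0,0,7.5],[0,0,0.06],-1],[[0,0,7.5],[0,0,0.06],-1],[[0,0,7.5],[0,0,0.06],-1]]'

```text
t: 7.95
position: [0.5114, 0.1822, 0.2142]
orientation: [3.14, -0.002, -2.383]
contact_force: [1.9, 2.2, -13.2]
grip_width: 0.296
finger_force: 79.4
```

>>> apply_moves --steps '[[[0,0,-7.5],[0,0,0.05],-1],[[0,0,-7.5],[0,0,0.06],-1],[[0,0,-7.5],[0,0,0.06],-1],[[0,0,-7.5],[0,0,0.06],-1],[[0,0,-7.5],[0,0,0.06],-1]]'

```text
t: 8.45
position: [0.5111, 0.1826, 0.2174]
orientation: [-3.141, -0.003, -3.046]
contact_force: [-0.4, 0.6, -2.8]
grip_width: 0.291
finger_force: 81.3
```

Out of the seat: the force is down to the canister's own weight. I'll lift clear and move towards the fork.

>>> apply_moves --steps '[[[0,0,3],[0,0,0.3],-1],[[0,0,3],[0,0,0.6],-1],[[0,0,0],[0,0,1],-1],[[0,0,0],[0,0,1.2],-1],[[0,0,0],[0,0,0.5],-1]]'

```text
t: 8.95
position: [0.5133, 0.1825, 0.2565]
orientation: [3.141, 0.003, -2.94]
contact_force: [0.7, -0.2, -4.0]
grip_width: 0.294
finger_force: 81.2
```

>>> apply_moves --steps '[[[0,0,-2],[-0.3,-1.5,0],-1],[[0,0,-2],[-0.5,-3,0],-1],[[0,0,-2],[-0.6,-3.5,0],-1],[[0,0,-2],[-0.6,-3.5,0],-1],[[0,0,-2],[-0.6,-3.5,0],-1]]'

```text
t: 9.45
position: [0.485, 0.03, 0.2546]
orientation: [-3.141, -0.001, -3.117]
contact_force: [0.5, -0.3, -3.7]
grip_width: 0.29
finger_force: 81.2
```

>>> apply_moves --steps '[[[0,0,-2],[-0.6,-3.5,0],-1],[[0,0,-2],[-0.6,-3.5,0],-1],[[0,0,-2],[-0.6,-3.5,0],-1],[[0,0,-2],[-0.6,-3.5,0],-1],[[0,0,-2],[-0.6,-2,0],-1]]'

```text
t: 9.95
position: [0.4544, -0.1316, 0.2549]
orientation: [-3.14, -0.0, 2.988]
contact_force: [1.0, 0.2, -3.7]
grip_width: 0.292
finger_force: 81.1
```

>>> apply_moves --steps '[[[0,0,-2],[-0.4,-1,0],-1],[[0,0,0],[0,0,0],-1],[[0,0,0],[0,0,0],-1]]'

```text
t: 10.25
position: [0.4523, -0.1364, 0.2547]
orientation: [3.141, -0.0, 2.961]
contact_force: [-0.2, 0.5, -4.0]
grip_width: 0.295
finger_force: 81.1
```

```bash
python3 - <<'E'
from h import *
s=ctrl.read_state();print(s['t'],s['position'],s['orientation'],s['contact_force'])
im,d,c,M=snap('wrist');cv2.imwrite('pics/w2.png',im);np.savez('w2.npz',im=im,d=d,M=M)
im,d,c,M=snap('side');cv2.imwrite('pics/s3.png',im);np.savez('s3.npz',im=im,d=d,M=M)
E
```

```text
10.25 [ 0.45229967 -0.13640287  0.25465575] [ 3.14075750e+00 -4.54050924e-04  2.96093106e+00] [-0.23049147  0.46843603 -3.99880967]
```

View pics/w2.png

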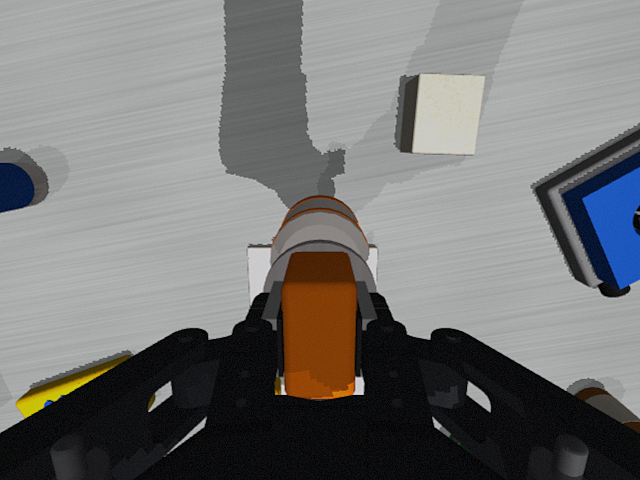

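View pics/s3.png

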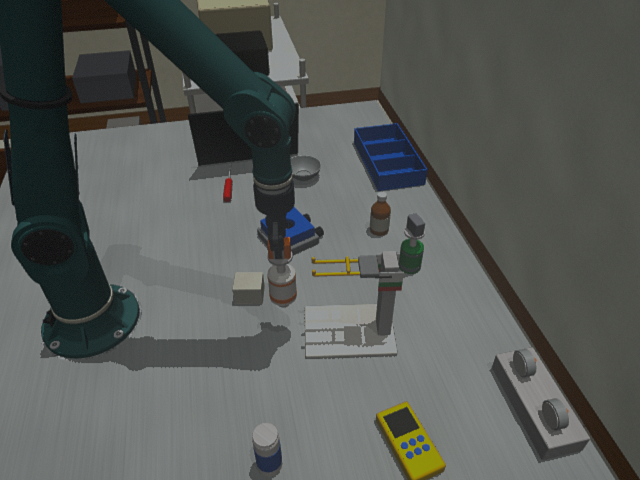

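The wrist view is mostly blocked by the bar at (320,320). The side view shows the canister at (283,270), upright and just in front of the prong tips at (313,260) and (313,274). I'll refine the fork's pose from the earlier top and side frames.

```bash
python3 - <<'E'
from h import *
a=np.radians(-10.3);ex=np.array([np.cos(a),np.sin(a)]);ey=np.array([-ex[1],ex[0]]);o=np.array([.555,-.163])
for n in('top','side','s3'):
    f=np.load(n+'.npz');im,d,M=f['im'],f['d'],f['M'];c=ctrl.get_calibration('side' if n=='s3' else n);P=cloud(d,c,M)
    H,S,V=cv2.split(cv2.cvtColor(im,cv2.COLOR_BGR2HSV))
    m=(H>=17)&(H<=34)&(S>100)&(P[...,2]>.2)&(P[...,2]<.245)&(np.hypot(P[...,0]-.56,P[...,1]+.165)<.1)
    v,u=np.nonzero(m)
    p=np.c_[(u-c['cx'])/c['fx'],-(v-c['cy'])/c['fy'],-np.ones(len(u))]@M[:3,:3].T
    r=(M[:3,3]+p*((.220-M[2,3])/p[:,2])[:,None])[:,:2]-o
    x,y=1000*r@ex,1000*r@ey
    print(n,'x',np.percentile(x,[0,2,50,98,100]).round(1))
    hx=np.histogram(x,np.arange(-60,80,5));print(list(zip(hx[1].astype(int),hx[0])))
    w=(x>-28)&(x<25)
    for sg in(-1,1):
        k=w&(sg*(y-np.median(y[w]))>0);print(sg,'prong line y=%.3f*x+%.1f'%tuple(np.polyfit(x[k],y[k],1)),k.sum(), np.percentile(y[k],[2,98]))
    # base plate / body
    m=(abs(P[...,2]-.012)<.006)&(S<60)&(V>150)&(np.hypot(P[...,0]-.6,P[...,1]+.17)<.2)
    if n!='s3':
        q=P[m][:,:2]; k,l,st,_=cv2.connectedComponentsWithStats(m.astype(np.uint8));i=1+st[1:,4].argmax();q=P[l==i][:,:2]
        print('plate',cv2.minAreaRect((q*1000).astype(np.float32)))
E
```

```text
top x [-37.4 -34.   20.6  59.   61.3]
[(np.int64(-60), np.int64(0)), (np.int64(-55), np.int64(0)), (np.int64(-50), np.int64(0)), (np.int64(-45), np.int64(0)), (np.int64(-40), np.int64(4)), (np.int64(-35), np.int64(11)), (np.int64(-30), np.int64(14)), (np.int64(-25), np.int64(14)), (np.int64(-20), np.int64(13)), (np.int64(-15), np.int64(12)), (np.int64(-10), np.int64(13)), (np.int64(-5), np.int64(14)), (np.int64(0), np.int64(14)), (np.int64(5), np.int64(13)), (np.int64(10), np.int64(12)), (np.int64(15), np.int64(14)), (np.int64(20), np.int64(13)), (np.int64(25), np.int64(12)), (np.int64(30), np.int64(17)), (np.int64(35), np.int64(38)), (np.int64(40), np.int64(26)), (np.int64(45), np.int64(14)), (np.int64(50), np.int64(14)), (np.int64(55), np.int64(12)), (np.int64(60), np.int64(5)), (np.int64(65), np.int64(0)), (np.int64(70), np.int64(0))]
-1 prong line y=-0.010*x+-18.7 70 [-22.25455742 -15.10329163]
1 prong line y=-0.064*x+18.1 70 [-3.17821109 22.50864493]
plate ((607.9390869140625, -131.93319702148438), (65.26081848144531, 200.80970764160156), 81.19110107421875)
side x [-38.2 -37.2  
[... 1314 characters left out ...]
int64(15)), (np.int64(-20), np.int64(15)), (np.int64(-15), np.int64(15)), (np.int64(-10), np.int64(19)), (np.int64(-5), np.int64(15)), (np.int64(0), np.int64(17)), (np.int64(5), np.int64(18)), (np.int64(10), np.int64(16)), (np.int64(15), np.int64(22)), (np.int64(20), np.int64(18)), (np.int64(25), np.int64(15)), (np.int64(30), np.int64(24)), (np.int64(35), np.int64(45)), (np.int64(40), np.int64(19)), (np.int64(45), np.int64(13)), (np.int64(50), np.int64(15)), (np.int64(55), np.int64(14)), (np.int64(60), np.int64(1)), (np.int64(65), np.int64(0)), (np.int64(70), np.int64(0))]
-1 prong line y=-0.005*x+-24.1 89 [-28.63503793 -19.28283709]
1 prong line y=0.071*x+11.7 89 [-18.87013301  19.15616087]
```

>>> apply_moves --steps '[[[0,0,0],[-0.15,-0.8,-0.4],-1],[[0,0,0],[1,-0.2,0],-1],[[0,0,0],[1,-0.2,0],-1],[[0,0,0],[1,-0.15,0],-1],[[0,0,0],[0.5,-0.1,0],-1]]'

```text
t: 10.85
position: [0.4883, -0.1519, 0.251]
orientation: [-3.141, 0.002, 2.961]
contact_force: [0.8, -0.4, -4.3]
grip_width: 0.296
finger_force: 81.1
```

>>> apply_moves --steps '[[[0,0,0],[0,0,0],-1],[[0,0,0],[0,0,0],-1]]'

```text
t: 11.05
position: [0.4857, -0.1518, 0.2506]
orientation: [-3.142, -0.001, 2.96]
contact_force: [-0.2, 0.4, -4.9]
grip_width: 0.292
finger_force: 81.1
```

```bash
python3 - <<'E'
from h import *
s=ctrl.read_state();print(s['t'],s['position'],s['orientation'],s['contact_force'])
p=s['position'][:2]-np.array([.556,-.1635]);print('fork xy',p@[.984,-.179],p@[.179,.984])
im,d,c,M=snap('side');cv2.imwrite('pics/s4.png',cv2.resize(im[210:320,250:410],None,fx=5,fy=5,interpolation=cv2.INTER_CUBIC))
P=cloud(d,c,M)
for z0,z1 in((.17,.19),(.13,.16),(.205,.214),(.237,.243)):
    m=(P[...,2]>z0)&(P[...,2]<z1)&(np.hypot(P[...,0]-s['position'][0],P[...,1]-s['position'][1])<.045)
    q=P[m];
    if len(q)>10:
        A=np.c_[2*q[:,:2],np.ones(len(q))];b=(q[:,:2]**2).sum(1);sol=np.linalg.lstsq(A,b,rcond=None)[0];print(z0,len(q),'circle',sol[:2].round(4),'r',np.sqrt(sol[2]+sol[:2]@sol[:2]).round(4))
E
```

```text
11.05 [ 0.48567376 -0.15180948  0.250593  ] [-3.14159109e+00 -1.00536634e-03  2.96014650e+00] [-0.21816716  0.35021191 -4.86498348]
fork xy -0.07129361793530911 -0.001084927367950929
0.17 177 circle [ 0.4864 -0.1522] r 0.0291
0.13 256 circle [ 0.4867 -0.1522] r 0.0292
0.205 31 circle [ 0.5044 -0.1516] r 0.0219
0.237 74 circle [ 0.4863 -0.1548] r 0.0211
```

View pics/s4.png

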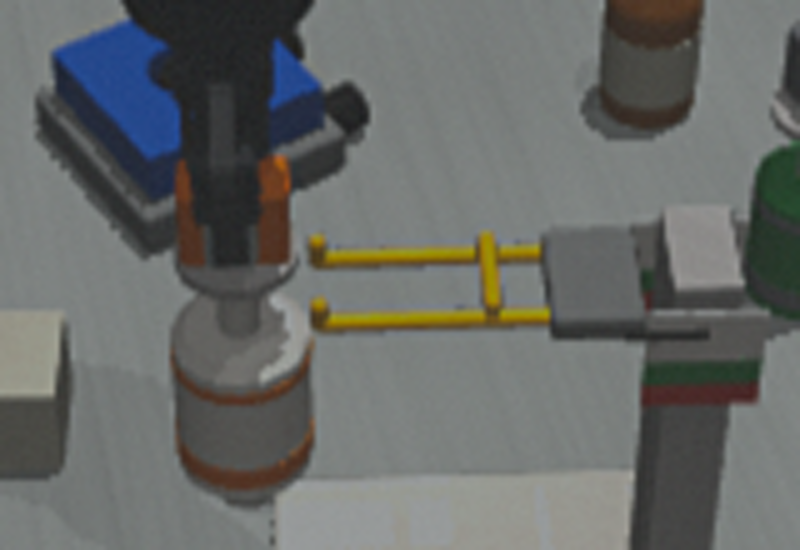

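The side view shows the canister upright, with its neck at (240,315) in front of the tips at (318,245) and (318,310). Body-axis and fork measurements agree within about 1.5 mm across. I'll nudge +y and enter.

>>> apply_moves --steps '[[[0,0,0],[0.5,0.02,0],-1],[[0,0,0],[0.8,-0.14,0],-1],[[0,0,0],[0.8,-0.14,0],-1],[[0,0,0],[0.8,-0.14,0],-1],[[0,0,0],[0.8,-0.14,0],-1]]'

```text
t: 11.6
position: [0.524, -0.1575, 0.2508]
orientation: [-3.142, 0.0, 2.96]
contact_force: [0.5, -0.5, -3.3]
grip_width: 0.299
finger_force: 81.1
```

>>> apply_moves --steps '[[[0,0,0],[0.8,-0.14,0],-1],[[0,0,0],[0.8,-0.14,0],-1],[[0,0,0],[0.8,-0.14,0],-1],[[0,0,0],[0.8,-0.14,0],-1],[[0,0,0],[0.15,-0.03,0],-1]]'

```text
t: 12.1
position: [0.558, -0.1633, 0.2509]
orientation: [-3.141, 0.001, 2.96]
contact_force: [0.3, 0.4, -2.8]
grip_width: 0.293
finger_force: 81.1
```

>>> apply_moves --steps '[[[0,0,0],[0,0,0],-1],[[0,0,0],[0,0,0],-1]]'

```text
t: 12.3
position: [0.5559, -0.1632, 0.2507]
orientation: [3.142, -0.001, 2.96]
contact_force: [0.3, -0.4, -4.0]
grip_width: 0.292
finger_force: 81.1
```

```bash
python3 - <<'E'
from h import *
s=ctrl.read_state();print(s['t'],s['position'],s['contact_force'],s['torque'])
p=s['position'][:2]-np.array([.556,-.1635]);print('fork xy',p@[.984,-.179],p@[.179,.984])
im,d,c,M=snap('side');cv2.imwrite('pics/s5.png',cv2.resize(im[210:320,270:430],None,fx=5,fy=5,interpolation=cv2.INTER_CUBIC))
E
```

```text
12.3 [ 0.55585686 -0.16318132  0.25066153] [ 0.30456104 -0.44359529 -3.97832477] [-0.03776381  0.0517196   0.00179662]
fork xy -0.0001978970218713329 0.00028795979022403693
```

View pics/s5.png

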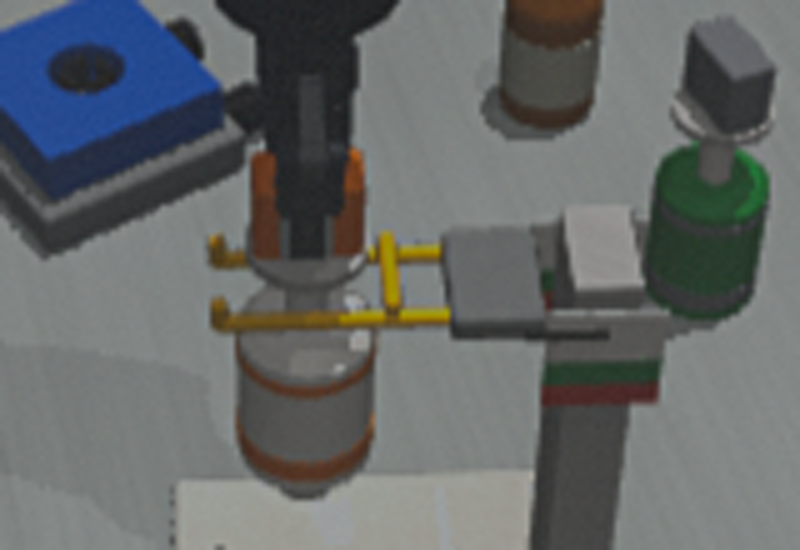

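The flange at (308,255) is over the prongs, between the tips at (215,245) and the crossbar at (388,270), with the neck between the prongs. Lowering.

>>> apply_moves --steps '[[[0,0,0],[0,0,-0.5],-1],[[0,0,0],[0,0,-0.5],-1],[[0,0,0],[0,0,-0.5],-1],[[0,0,0],[0,0,-0.3],-1],[[0,0,0],[0,0,-0.3],-1]]'

```text
t: 12.85
position: [0.5561, -0.1631, 0.2294]
orientation: [3.141, -0.001, 2.96]
contact_force: [-1.0, 0.3, -2.9]
grip_width: 0.292
finger_force: 81.2
```

>>> apply_moves --steps '[[[0,0,0],[0,0,-0.3],-1],[[0,0,0],[0,0,-0.3],-1],[[0,0,0],[0,0,-0.3],-1],[[0,0,0],[0,0,-0.2],-1],[[0,0,0],[0,0,0],-1]]'

```text
t: 13.35
position: [0.5562, -0.1631, 0.2189]
orientation: [3.141, -0.001, 2.96]
contact_force: [-3.1, 2.2, 3.7]
grip_width: 0.292
finger_force: 82.1
```

>>> apply_moves --steps '[[[0,0,0],[0,0,-0.3],-1],[[0,0,0],[0,0,-0.3],-1],[[0,0,0],[0,0,-0.3],-1],[[0,0,0],[0,0,-0.2],-1],[[0,0,0],[0,0,0],-1]]'

```text
t: 13.85
position: [0.5563, -0.1631, 0.2082]
orientation: [3.141, -0.0, 2.96]
contact_force: [-4.5, 2.1, 7.7]
grip_width: 0.292
finger_force: 82.8
```

>>> apply_moves --steps '[[[0,0,0],[0,0,0],-1],[[0,0,0],[0,0,0],-1],[[0,0,0],[0,0,0],-1],[[0,0,0],[0,0,0],-1],[[0,0,0],[0,0,0],-1]]'

```text
t: 14.35
position: [0.5563, -0.1632, 0.2084]
orientation: [3.141, -0.0, 2.96]
contact_force: [-5.0, 2.9, 8.8]
grip_width: 0.292
finger_force: 82.8
```

```bash
python3 - <<'E'
from h import *
s=ctrl.read_state();print(s['t'],s['position'],s['orientation'],s['contact_force'],s['torque'])
im,d,c,M=snap('side');cv2.imwrite('pics/s6.png',cv2.resize(im[210:320,270:430],None,fx=5,fy=5,interpolation=cv2.INTER_CUBIC))
E
```

```text
14.35 [ 0.55627232 -0.16316286  0.20844368] [ 3.14117534e+00 -2.21607699e-04  2.95997487e+00] [-4.95112556  2.88293087  8.83757755] [ 0.22492695  1.0410208  -0.10323639]
```

View pics/s6.png

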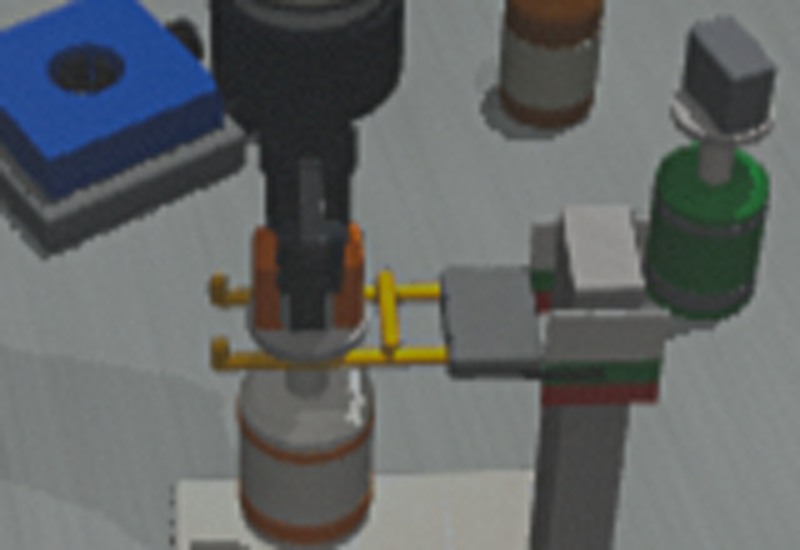

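The flange at (308,340) rests on the prongs and the pointer at (580,373) stands in the green band, held for over 0.5 s. I'll ease back up to the hanging height and check the force.

>>> apply_moves --steps '[[[0,0,0],[0,0,-0.0],-1],[[0,0,0],[0,0,0.4],-1],[[0,0,0],[0,0,0.4],-1],[[0,0,0],[0,0,0.4],-1],[[0,0,0],[0,0,0.3],-1]]'

```text
t: 14.9
position: [0.5563, -0.1631, 0.2228]
orientation: [-3.142, -0.0, 2.96]
contact_force: [-2.5, 1.5, 0.7]
grip_width: 0.294
finger_force: 81.8
```

>>> apply_moves --steps '[[[0,0,0],[0,0,0],-1],[[0,0,0],[0,0,0],-1]]' --grip_force 30

```text
t: 15.1
position: [0.5566, -0.1633, 0.2226]
orientation: [-3.141, 0.0, 2.96]
contact_force: [-2.0, 1.4, 0.7]
grip_width: 0.294
finger_force: 81.8
```

>>> apply_moves --steps '[[[0,0,0],[0,0,0.1],-1],[[0,0,0],[0,0,0],-0.35],[[0,0,0],[0,0,0],-0.2],[[0,0,0],[0,0,0],0],[[0,0,0],[0,0,0],0.3]]'

```text
t: 15.6
position: [0.5569, -0.1633, 0.2239]
orientation: [-3.141, 0.001, 2.96]
contact_force: [-0.0, 0.3, 0.4]
grip_width: 0.638
finger_force: 0.0
```

>>> apply_moves --steps '[[[0,0,0],[0,0,0],0.6],[[0,0,0],[0,0,0],0.8],[[0,0,0],[0,0,0],0.8],[[0,0,0],[0,0,0],0.8],[[0,0,0],[0,0,0],0.8]]'

```text
t: 16.1
position: [0.5564, -0.1632, 0.2238]
orientation: [3.142, 0.0, 2.96]
contact_force: [-0.3, -0.6, 0.5]
grip_width: 0.898
finger_force: 0.0
```

```bash
python3 - <<'E'
from h import *
s=ctrl.read_state();print(s['t'],s['position'],s['grip_width'],s['contact_force'])
im,d,c,M=snap('side');cv2.imwrite('pics/s7.png',cv2.resize(im[210:320,270:430],None,fx=5,fy=5,interpolation=cv2.INTER_CUBIC))
E
```

```text
16.1 [ 0.55639493 -0.16316739  0.22380699] 0.898450181917692 [-0.27161662 -0.63726726  0.47854998]
```

View pics/s7.png

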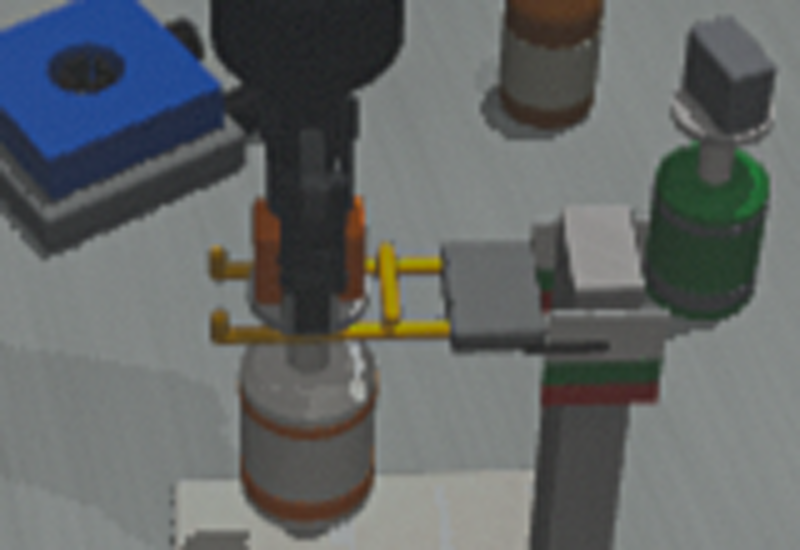

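The canister hangs upright and free, with the pointer at (580,347) in the white band. I'll withdraw straight up.

>>> apply_moves --steps '[[[0,0,0],[0,0,0.5],0.8],[[0,0,0],[0,0,1.5],0.8],[[0,0,0],[0,0,3],0.8],[[0,0,0],[0,0,4],0.8],[[0,0,0],[0,0,3],0.8]]'

```text
t: 16.65
position: [0.5568, -0.1636, 0.3463]
orientation: [-3.141, 0.002, 2.96]
contact_force: [0.5, -0.8, -0.6]
grip_width: 0.899
finger_force: 0.0
```

>>> apply_moves --steps '[[[0,0,0],[0,0,0],0.8],[[0,0,0],[0,0,0],0.8],[[0,0,0],[0,0,0],0.8],[[0,0,0],[0,0,0],0.8],[[0,0,0],[0,0,0],0.8]]'

```text
t: 17.15
position: [0.5558, -0.163, 0.3426]
orientation: [-3.141, -0.002, 2.96]
contact_force: [-0.7, -0.5, 0.3]
grip_width: 0.898
finger_force: 0.0
```

```bash
python3 - <<'E'
from h import *
im,d,c,M=snap('side');cv2.imwrite('pics/s8.png',cv2.resize(im[200:320,270:430],None,fx=5,fy=5,interpolation=cv2.INTER_CUBIC))
E
```

```text
(no output)
```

View pics/s8.png

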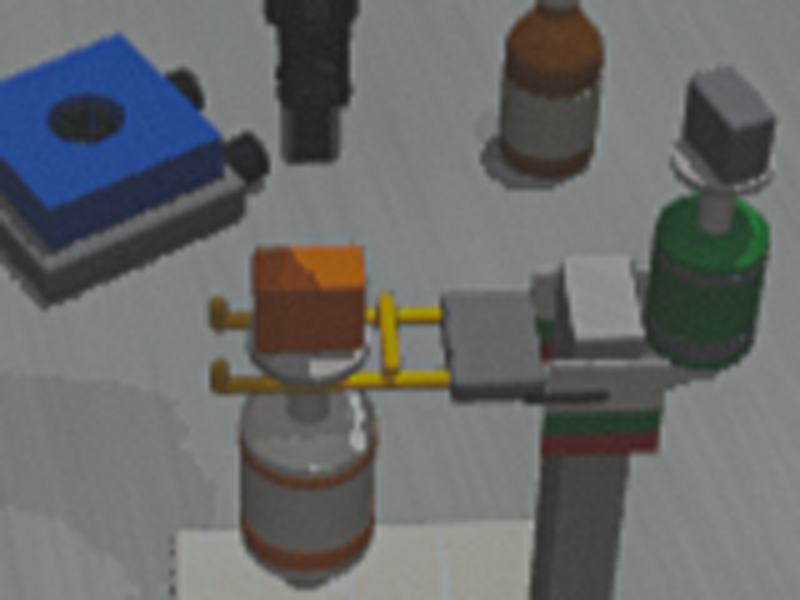

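The canister hangs upright at (308,400) between the tips and the crossbar. The gripper is clear above, and the seat is back down.

```bash
python3 -c "
from station import ctrl
print(ctrl.close_job())"
```

```text
the job is handed in; nothing more can be done
None
```

The canister was twisted out of its seat, hung on the fork, tugged into the green band and left hanging free, and the job is handed in at about 17 s; no verdict came back.

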